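# Probe the terminal box, then click its cover shut

### The job

Take the test probe out of its wooden holder and, inside the open terminal box, touch its tip for a moment on top of the wide brass stud and then on top of the narrow one. Then, with the probe's tip, swing the box's hinged cover down and press its free edge until it snaps fully shut, and keep pressing: finish with the probe still in the gripper and its tip still pushing on the shut cover. Leave the other things on the bench where they are.

Things in the scene. Friction and masses are not known exactly. Their poses are not given: they have to be found in the camera images.
- probe: The test probe, a black rigid tool 162 mm long, about 60 g, hanging upright in the holder, tip down; it comes out straight up. Origin at the tip's lower end, z up along the tool. From the tip: steel pin 5 mm thick with a round end (0 to 16 mm), round shaft 10 mm thick (16 to 102), square collar 32 x 32 mm (102 to 108), square handle 22 x 22 mm (108 to 162), flat sides facing its x and y.
- probe_tip (a point): the lower end of the probe's tip (the body's origin)
- probe_grip (a point): the middle of the probe's square handle, 135 mm above the tip, 27 mm above the collar's top
- holder: wooden block 70 x 70 x 110 mm tall, fixed, with an upright 14 mm square hole in its middle; the probe's collar rests on its top and the 102 mm below the collar hang in the hole; origin under its centre
- termbox: grey open-topped terminal box, 84 mm (its x) x 120 mm (its y) x 50 mm tall, fixed, walls 4 mm; origin under its centre. The cover is hinged along its top edge at -x; a sprung snap catch is on its +x wall. The two studs stand inside, 18 mm from the middle towards +x, at +28 and -28 mm in y (which is which varies). A white strip 14 mm high lies on the hinge side.
- box_hinge (a point): middle of the cover's hinge axis (along the box's y): on the box, 42 mm from its middle towards its -x, 50 mm up. The cover is a grey plate 120 mm wide, 5 mm thick, reaching 90 mm from the hinge; its underside lies in the hinge's plane; a tongue hangs 14 mm below the middle of its free edge.
- cover (a joint): angle of the cover, rad: 0 = shut on its stop, grows as it opens; starts at 1.2 to 1.4, standing up, leaning a little over the box; a stiff hinge (0.045 N m) keeps it where it is left; upper stop 1.5. Closing, its tongue meets the catch at about 0.1 rad; pressed near the free edge, the push rises to some 10 to 20 N and drops suddenly at about 0.045 rad as it snaps.
- cover_press (a point): the spot to press, outlined by a raised square in the middle of the cover's outer face, 68 mm from the hinge. The point's x points from the hinge to the free edge, z out of the outer face (up when shut).
- wide_stud: brass test stud, a cylinder 20 mm across, upright in the box, fixed; origin 4 mm above the bench
- wide_stud_top (a point): middle of the wide stud's flat top, 36 mm above the bench (14 mm below the box's rim)
- narrow_stud: brass test stud, a cylinder 12 mm across, as tall as the wide one, fixed; origin 4 mm above the bench
- narrow_stud_top (a point): middle of the narrow stud's flat top, 36 mm above the bench
- finial: a turned wooden finial, 34 mm across, 52 mm tall, standing between the task's things; origin under its centre (bystander)
- sanding_block: a cork sanding block, 110 x 62 x 38 mm, lying; origin under its centre (bystander)
- screwdriver: a wooden-handled screwdriver 220 mm long, lying (bystander)
- glue_tin: a tin 76 mm across, 90 mm tall; origin under its centre (bystander)
- offcut: a wood offcut 160 x 45 x 22 mm, lying; origin under its centre (bystander)
- screw_cup: a steel bowl 72 mm across, 45 mm tall; origin under its centre (bystander)
- mallet: a hammer 270 mm long, lying (bystander)
There are look-alikes about, which are no part of the job. Of the things that look like the probe, the middle-sized one is meant.

How it is judged:
On the way, in this order (a step that is already met when the one before it is completed fails the run):
1. the probe's tip touches the top of the wide stud (contact force between probe and wide_stud above 0.3 N and distance between probe_tip and wide_stud_top below 0.014 m and contact force between the fingers and probe above 1 N), for 0.1 s.
2. then the probe's tip touches the top of the narrow stud (contact force between probe and narrow_stud above 0.3 N and distance between probe_tip and narrow_stud_top below 0.014 m and contact force between the fingers and probe above 1 N), for 0.1 s.
3. then the cover is pressed past its catch, fully shut, with the probe (value of joint cover below 0.02 rad and contact force between probe and cover above 2 N and contact force between the fingers and probe above 1 N), for 0.2 s.
At the end, for the whole second after the job is handed in: The cover is snapped fully shut (within 0.02 rad of its stop), the probe is still gripped between the fingers, and its tip (within 6 mm of the cover's outer face) still pushes on the cover with more than 2 N through the last second; the arm and fingers themselves do not touch the cover (all of step 3 and z of probe_tip in the frame of cover_press below 0.006 m and contact force between each of the arm, the fingers and cover below 0.5 N); the arm keeps its last pose, push and grip.
It fails at once if a bystander is moved more than 30 mm (distance of any of finial, sanding_block, screwdriver, glue_tin, offcut, screw_cup, mallet from where it was at the start of the episode above 0.03 m).
It also fails if it takes over 61 s, if anything falls off the work surface, if the arm or the gripper's body presses on something with over 40 N, if the wrist force passes 120 N, or if a joint passes its speed limit or range.

### The arm

A 7-joint arm with a two-finger parallel gripper is mounted at the origin on the work surface. World frame = base frame: x ahead of the robot, y to its left, z up, the work surface at z = 0. Lengths are in m, angles in rad, forces in N, time in s.
With the tool pointing down it reaches from about 0.4 to 0.85 m from the base axis. Payload 4.5 kg.
Tool frame: the origin (TCP) lies midway between the tips of the shut fingers; the grasp point (between the pads) lies 19 mm behind it; y points along the fingers, z is the direction in which the jaws open and shut, and the axes are right-handed (so a half turn about y gives the same grasp; the last joint's range is limited). The gripper opens to 88 mm and grips with 3 to 60 N. Pads are 18 mm wide; open, the fingers measure 123 mm over their backs; the gripper's body (75 mm by 187 mm) begins 45 mm behind the grasp point.
Start: joints at [1.302, 0.689, -0.195, 1.565, 0.157, 0.902, -0.215], TCP at [0.186, -0.597, 0.199] pointing down, gripper open.
Joint ranges: [-3.01, 3.01], [-0.46, 2.08], [-1.47, 1.51], [0.13, 2.56], [-1, 4.14], [0.04, 2.09], [-2.66, 2.66]. Speed limits (rad/s): [2.57, 2.57, 3.14, 3.14, 3.14, 3.14, 3.14].

### API

Orientations are given as a unit quaternion [x, y, z, w].
In Python, from plant import r, snapshot, get_calibration, job, boxes_of gives the robot as it stands. The module is installed in compiled form; this text tells all that it offers.
- The arm moves only by the shell command python3 -m handwheel 'ROWS' [OPENING] [FORCE]. ROWS is JSON, a list that holds one entry, the list of rows, each a list of 6 numbers: the shift along the tool's x, y, z as a fraction of full scale, then the turn, a rotation vector about the tool's x, y, z as a fraction of full scale. In form: [[[x, y, z, wx, wy, wz], ...]]. A call has 1 to 12 rows; each row is the pose to reach, as a shift and turn from the pose commanded when the call began, along the tool's axes at that moment, turning the shorter way round; what a row does not reach only later rows make up. Full scale, the value 1, is 100 cm for a shift and 180 degrees for a turn. A row lasts 1/12 s, in which the tool goes at most 41.7 mm and 7.16 degrees, less where a joint would pass 70% of its speed; a pose out of reach is approached as far as the arm can. A call with a number of a shift or a turn outside -1 to 1 is refused whole. A call with a gripper value outside its range is refused whole. OPENING is the opening, from -1 (shut) to 1 (fully open), set as the call begins (- or left out, the last holds). The fingers move at their own pace and stop on an object; FORCE is the grip in N (left out, the last holds). Time passes only in rows, so rows that repeat a pose let the fingers close. It gives the time, the measured TCP pose, the force and the opening at its end, in the units of the state.
- r.get_state(): the state, without advancing time (a new reading comes with each control period).
- snapshot(name): name is "scene" or "top"; returns the picture (384x512x3 uint8, red, green, blue); there is no depth.
- get_calibration(name): a dict with "fx", "fy", "cx", "cy" (pixels), "k1" (the pictures are not rectified: a ray, as slopes to the right and down, at radius r is drawn at 1 + k1 r^2 times it, then the intrinsics apply), "T" (4x4, takes a point from camera to world coordinates). Camera axes: x right, y down, z forward; pixel columns grow to the right and rows downward; lengths in m; the calibration is good to about 2 mm. A picture is of the moment at which its call begins. get_calibration takes no time and is no camera call.
- job.finish_job(): hands the job in, once; it reports no verdict.
Trained networks look in the newest picture that a camera, given by its name, has taken for a name from the list of things; names that differ only in an ending like _2 or _b are one class to them, and where a whole thing is asked for, a point or a joint stands for the part that bears it (a point fixed in the world has none). Each returns a list of dicts, best first, with "confidence" (0 to 1); they miss things now and then, are a little off and sometimes report something else, mostly with a low value. They report only what shows in the picture. A call takes as long as a camera call. They do not tell look-alikes from the thing itself.
- boxes_of(thing, camera): "bbox" ([left, top, right, bottom] in pixels, round what is visible of it).
The state is a dict: "clock": time; "q": joint angles; "qd": joint speeds; "joint_torque": joint torques, N m; "tool_pos": TCP position; "eef_rot": TCP orientation; "contact_force": force on the tool from outside, world axes, zero at the start; "moment": the same for the moment, N m; "opening": opening from 0.0 (shut) to 1.0 (fully open).
Only numpy, scipy, OpenCV 4.12 (cv2) and the standard library are available. Lean on these libraries where they do the work, as an engineer would, in place of code of your own. Each camera call takes 0.05 s, during which the arm holds its last target. There are 200 camera calls.

## Working session

There is one attempt and no reset: what is moved stays moved. The work goes in short steps, Python scripts to look and compute and a shell command to move; the robot and the scene stay as the last step left them, time stands still between calls to the robot, and variables do not carry over. Pictures are saved under pics/ and viewed, about 8 in all and at most 12, crops included, and the job is handed in when it is done.

```bash
mkdir -p pics
cat > h.py <<'E'
import numpy as np,cv2
from plant import r,snapshot,get_calibration,job,boxes_of
def ray(cam,u,v):
    c=get_calibration(cam);K=np.array([[c["fx"],0,c["cx"]],[0,c["fy"],c["cy"]],[0,0,1.]])
    p=cv2.undistortPoints(np.array([[[u,v]]],float),K,np.array([c["k1"],0,0,0.]))[0,0] 
    T=np.array(c["T"]);return T[:3,3],T[:3,:3]@np.array([p[0],p[1],1])
def at(cam,u,v,z):
    o,d=ray(cam,u,v);return o+d*(z-o[2])/d[2]
def proj(cam,P):
    c=get_calibration(cam);T=np.linalg.inv(np.array(c["T"]));p=T[:3,:3]@np.array(P,float)+T[:3,3]
    x,y=p[0]/p[2],p[1]/p[2];s=1+c["k1"]*(x*x+y*y);return np.array([c["fx"]*x*s+c["cx"],c["fy"]*y*s+c["cy"]])
def tri(c1,p1,c2,p2):
    o1,d1=ray(c1,*p1);o2,d2=ray(c2,*p2)
    s=np.linalg.lstsq(np.c_[d1,-d2],o2-o1,rcond=None)[0]
    a,b=o1+d1*s[0],o2+d2*s[1];return (a+b)/2,np.linalg.norm(a-b)
E
python3 - <<'E'
from h import *
np.set_printoptions(precision=4,suppress=True)
for c in("scene","top"):
    im=snapshot(c);cv2.imwrite(f"pics/{c}0.png",cv2.resize(im[:,:,::-1],(800,600),interpolation=cv2.INTER_CUBIC));np.save(f"{c}0.npy",im)
    for t in("probe","holder","termbox","wide_stud","narrow_stud","finial","cover"):
        print(c,t,[(np.round(b["bbox"]).tolist(),round(b["confidence"],2)) for b in boxes_of(t,c)][:5])
    print(get_calibration(c))
s=r.get_state();print(s["tool_pos"],s["eef_rot"],s["clock"],s["opening"])
E
```

```text
scene probe [([338.0, 214.0, 358.0, 275.0], 0.98), ([350.0, 199.0, 366.0, 222.0], 0.63), ([388.0, 226.0, 395.0, 241.0], 0.59)]
scene holder [([332.0, 208.0, 372.0, 260.0], 0.93)]
scene termbox [([212.0, 168.0, 261.0, 230.0], 0.75)]
scene wide_stud []
scene narrow_stud [([377.0, 294.0, 425.0, 342.0], 0.52)]
scene finial []
scene cover [([221.0, 166.0, 260.0, 198.0], 0.84), ([351.0, 200.0, 365.0, 219.0], 0.74)]
{'fx': 347.38265368501885, 'fy': 347.38265368501885, 'cx': 258.1843557265806, 'cy': 196.4434456666712, 'k1': -0.004430712321924395, 'T': array([[-0.5193,  0.5853, -0.6227,  1.1925],
       [ 0.8546,  0.362 , -0.3724,  0.3108],
       [ 0.0075, -0.7255, -0.6882,  0.7761],
       [ 0.    ,  0.    ,  0.    ,  1.    ]])}
top probe [([160.0, 209.0, 177.0, 223.0], 0.74), ([152.0, 163.0, 175.0, 187.0], 0.61), ([135.0, 227.0, 141.0, 238.0], 0.47)]
top holder [([153.0, 200.0, 190.0, 238.0], 0.69), ([271.0, 202.0, 318.0, 220.0], 0.54)]
top termbox [([265.0, 189.0, 316.0, 221.0], 0.68)]
top wide_stud [([291.0, 197.0, 303.0, 207.0], 0.47)]
top narrow_stud [([363.0, 233.0, 377.0, 304.0], 0.46), ([277.0, 196.0, 282.0, 203.0], 0.41)]
top finial []
top cover [([270.0, 200.0, 312.0, 221.0], 0.6)]
{'fx': 437.100757026452, 'fy': 437.100757026452, 'cx': 255.3061336061478, 'cy': 193.72346084585632, 'k1': -0.07883000514606868, 'T': array([[ 0.0412, -0.9759,  0.2144,  0.3425],
       [-0.9991, -0.0405,  0.0077, -0.0415],
       [ 0.0012, -0.2145, -0.9767,  1.3164],
       [ 0.    ,  0.    ,  0.    ,  1.    ]])}
[ 0.1864 -0.5966  0.1994] [ 0.1066 -0.699   0.6991 -0.1067] 0.8 1.001313211616233
```

View pics/scene0.png

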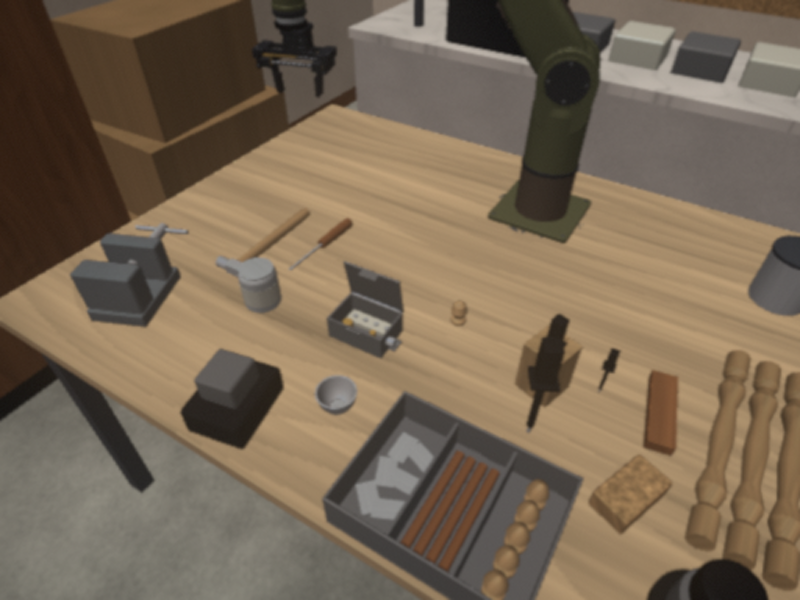

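View pics/top0.png

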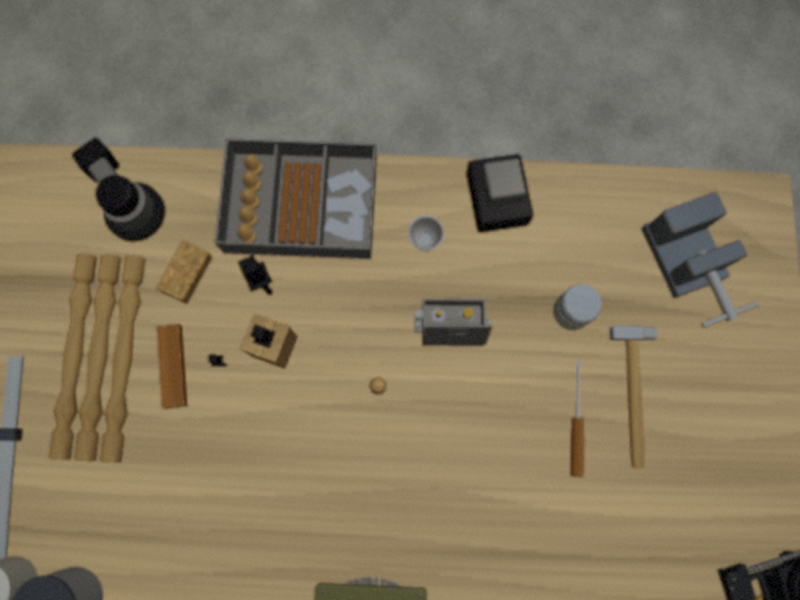

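Run:
```python
from h import *
np.set_printoptions(precision=4,suppress=True)
a=np.load("scene0.npy")[185:285,325:410];b=np.load("top0.npy")[155:255,130:215]
c=np.load("scene0.npy")[160:235,205:268];d=np.load("top0.npy")[182:228,258:322]
R=lambda x,w,h:cv2.resize(x,(w,h),interpolation=cv2.INTER_CUBIC)
im=np.vstack([np.hstack([R(a,290,340),R(b,290,340)]),np.hstack([R(c,214,255),R(d,355,255),np.zeros((255,11,3),np.uint8)])])
cv2.imwrite("pics/crop1.png",R(im[:,:,::-1],580,595))
print("box rim/others")
S=.64
print("big tip scene z0",at("scene",530*S,428*S,0),"z .0025",at("top",270*S,292*S,0),"big handle top",at("top",255*S,270*S,.015))
print("holder probe top z.17",at("top",262*S,336*S,.166),at("scene",559*S,320*S,.166))
print("small",at("top",213*S,360*S,0.01),at("top",225*S,363*S,0.01))
print("cup",at("top",425*S,232*S,.045),"finial",at("top",377*S,384*S,.045),"tin",at("top",580*S,302*S,.09))
```

```text
box rim/others
big tip scene z0 [0.6314 0.2265 0.    ] z .0025 [0.6425 0.2255 0.    ] big handle top [0.6825 0.256  0.015 ]
holder probe top z.17 [0.527  0.1993 0.166 ] [0.5355 0.208  0.166 ]
small [0.5009 0.3235 0.01  ] [0.4962 0.2995 0.01  ]
cup [ 0.7649 -0.0766  0.045 ] finial [0.4652 0.0028 0.045 ] tin [ 0.6269 -0.3665  0.09  ]
```

View pics/crop1.png

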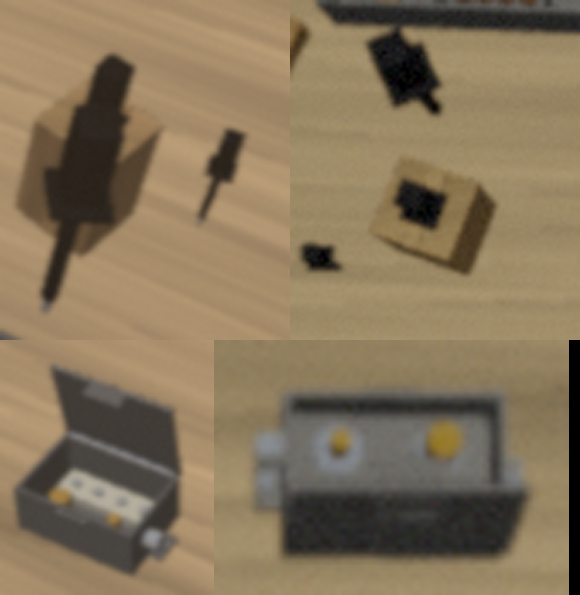

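Look-alikes of the probe (top picture, 512 px scale): the large one standing free at (164,174), the one in the holder at (168,214), and a small one at (138,231). The middle-sized one is in the holder, so it fits the description. In the box the wide stud is on the right (-y) and the narrow one on the left (+y) in the top view. The hinge and cover are on the robot's side.

```bash
cat > fit.py <<'E'
from h import *
from scipy.optimize import least_squares
np.set_printoptions(precision=4,suppress=True)
ta=lambda X,Y:("top",130+(X-290)/3.41,155+Y/3.4)
sa=lambda X,Y:("scene",325+X/3.41,185+Y/3.4)
sc=lambda X,Y:("scene",205+X/3.397,160+(Y-340)/3.4)
td=lambda X,Y:("top",258+(X-214)/5.547,182+(Y-340)/5.547)
def W(p,l):
    c,s=np.cos(p[2]),np.sin(p[2]);return np.array([p[0]+c*l[0]-s*l[1],p[1]+s*l[0]+c*l[1],l[2]])
def cov(a,rr,y,n=0.): return (-.042+rr*np.cos(a)-n*np.sin(a),y,.05+rr*np.sin(a)+n*np.cos(a))
h=.035
H=[(ta(403,157),(h,h,.11)),(ta(482,185),(h,-h,.11)),(ta(455,262),(-h,-h,.11)),(ta(370,232),(-h,h,.11)),(ta(495,187),(h,-h,0)),(ta(470,273),(-h,-h,0)),
 (sa(36,122),(h,-h,.11)),(sa(162,127),(-h,h,.11)),(sa(18,208),(h,-h,0)),(sa(133,210),(-h,h,0)),(sa(80,255),(h,h,0))]
fh=least_squares(lambda p:np.concatenate([proj(c[0],W(p,l))-c[1:] for c,l in H]),[.53,.2,-.3],loss="soft_l1")
print("holder",fh.x,fh.fun.reshape(-1,2).round(1).tolist())
B=[(td(283,393),(.042,.06,.05)),(td(505,393),(.042,-.06,.05)),(td(444,440),(.018,-.028,.036)),(td(342,442),(.018,.028,.036)),
 (sc(18,490),(.042,-.06,.05)),(sc(133,525),(.042,.06,.05)),(sc(178,475),(-.042,.06,.05)),(sc(60,496),(.018,-.028,.036)),(sc(114,519),(.018,.028,.036))]
Cv=[(sc(53,367),-.06),(sc(175,407),.06),(td(283,490),.06),(td(525,488),-.06)]
f=lambda p:np.concatenate([proj(c[0],W(p,l))-c[1:] for c,l in B]+[proj(c[0],W(p,cov(p[3],.09,y,.0025)))-c[1:] for c,y in Cv])
fb=least_squares(f,[.6,-.15,0,1.3],loss="soft_l1")
print("box",fb.x,fb.fun.reshape(-1,2).round(1).tolist())
for t in((.018,-.028,.036),(.018,.028,.036)): print("stud",W(fb.x,t))
for y in(-.06,.06):print("edge",W(fb.x,cov(fb.x[3],.09,y,.005)))
np.save("fit.npy",np.r_[fh.x,fb.x])
print("big: tip",tri("scene",(530*.64,428*.64),"top",(270*.64,292*.64)),"end",tri("scene",(350.5,214.5),"top",(160,166)))
E
cat > ov.py <<'E'
from fit import *
def draw(cam,win,k,img):
    u0,v0,w,hh=win;im=cv2.resize(img[v0:v0+hh,u0:u0+w,::-1],(w*k,hh*k),interpolation=cv2.INTER_CUBIC)
    def L(ps,col):
        q=np.array([(proj(cam,p)+.5-[u0,v0])*k for p in ps]).round().astype(int);cv2.polylines(im,[q[:,None]],True,col,1,cv2.LINE_AA)
    return im,L
sq=lambda p,a,b,z:[W(p,(i*a,j*b,z)) for i,j in((1,1),(1,-1),(-1,-1),(-1,1))]
E
python3 - <<'E'
from ov import *
P=fh.x;Q=fb.x;ims=[]
for cam,win,k in(("top",(145,190,55,55),7),("scene",(325,190,55,80),5),("top",(258,182,64,46),6),("scene",(205,160,65,75),5)):
    im,L=draw(cam,win,k,np.load(cam+"0.npy"))
    L(sq(P,h,h,.11),(0,255,0));L(sq(P,h,h,0),(0,200,200));L(sq(P,.016,.016,.116),(0,0,255));L(sq(P,.011,.011,.17),(255,0,255))
    L(sq(Q,.042,.06,.05),(0,255,0));L(sq(Q,.042,.06,0),(0,200,200))
    L([W(Q,cov(Q[3],a,b,.005)) for a,b in((0,.06),(.09,.06),(.09,-.06),(0,-.06))],(0,0,255))
    for y,rr in((-.028,.01),(.028,.006)):
        L([W(Q,(.018+rr*np.cos(t),y+rr*np.sin(t),.036)) for t in np.linspace(0,6.28,16)],(255,0,0))
    ims.append(cv2.copyMakeBorder(im,0,400-im.shape[0],0,395-im.shape[1],cv2.BORDER_CONSTANT))
o=np.vstack([np.hstack(ims[:2]),np.hstack(ims[2:])]);cv2.imwrite("pics/ov1.png",o[:690] if 0 else cv2.resize(o,(592,600)))
E
```

```text
holder [ 0.5347  0.2076 -0.2642] [[-1.7, -1.0], [-1.6, -1.9], [-2.0, -0.9], [-0.5, 0.3], [0.2, 4.2], [-0.0, 0.6], [-1.2, -1.5], [-0.1, -2.1], [-2.1, -0.4], [-0.7, -0.2], [0.1, 0.6]]
box [ 0.5903 -0.1346  0.0411  1.3801] [[-1.1, -0.3], [-0.8, -0.3], [-0.8, 0.1], [-1.1, -0.3], [-1.2, -1.6], [-0.4, 2.5], [0.6, -0.6], [0.2, -1.3], [0.1, -1.5], [-0.6, -1.6], [-0.8, -0.2], [0.1, -0.2], [0.3, 0.1]]
stud [ 0.6094 -0.1618  0.036 ]
stud [ 0.6071 -0.1059  0.036 ]
edge [ 0.5629 -0.1958  0.1393]
edge [ 0.558  -0.0759  0.1393]
big: tip (array([0.6396, 0.2255, 0.0102]), np.float64(0.004391304161944611)) end (array([0.6436, 0.2161, 0.2322]), np.float64(0.00039792640433219283))
```

View pics/ov1.png

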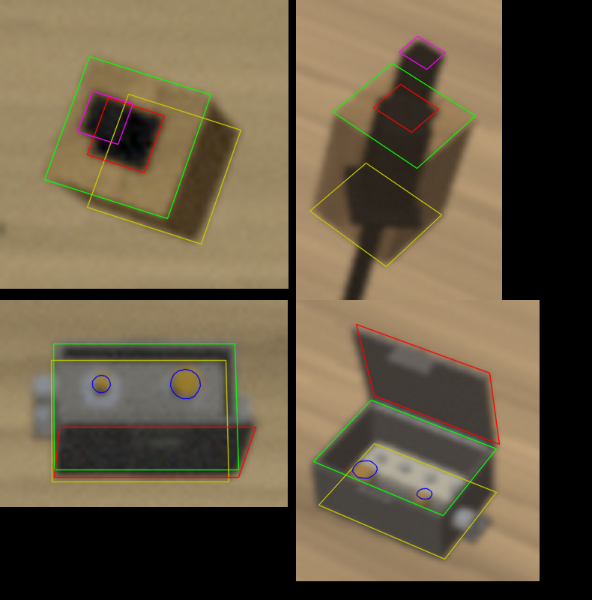

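```bash
cat > go.py <<'E'
import sys;from h import *
from scipy.spatial.transform import Rotation as Ro
s=r.get_state();R=Ro.from_quat(s["eef_rot"]).as_matrix();p=np.array(s["tool_pos"])
def row(t,yaw=None,down=(0,0,-1)):
    """yaw: world heading of jaw axis (mod pi)"""
    d=R.T@(np.array(t,float)-p);w=np.zeros(3)
    if yaw is not None:
        best=None
        for y in(yaw,yaw+np.pi):
            z=np.array([np.cos(y),np.sin(y),0]);yy=np.array(down,float);G=np.c_[np.cross(yy,z),yy,z]
            v=Ro.from_matrix(R.T@G).as_rotvec()
            if best is None or np.linalg.norm(v)<np.linalg.norm(best):best=v
        w=best/np.pi
    return np.r_[d,w].round(4).tolist()
def st():
    print("t",round(s["clock"],2),"pos",p.round(4),"yaxis",R[:,1].round(3),"jaw",R[:,2].round(3),"F",np.round(s["contact_force"],2),"M",np.round(s["moment"],2),"op",round(s["opening"],3))
if __name__=="__main__":
    st()
    a=eval(sys.argv[1]);print(row(*a))
E
python3 go.py '((.50,-.10,.27),1.307)';python3 go.py '((.535,.208,.25),1.307)'; python3 -c "
from go import *;print(R.round(3), s['q'])"
```

```text
t 0.8 pos [ 0.1864 -0.5966  0.1994] yaxis [ 0. -0. -1.] jaw [ 0.298 -0.955  0.   ] F [-1.08 -0.19  0.08] M [-0.06  0.02  0.04] op 1.001
[-0.4474, -0.0707, -0.3805, -0.0, 0.1804, -0.0]
t 0.8 pos [ 0.1864 -0.5966  0.1994] yaxis [ 0. -0. -1.] jaw [ 0.298 -0.955  0.   ] F [-1.08 -0.19  0.08] M [-0.06  0.02  0.04] op 1.001
[-0.5727, -0.0507, -0.664, -0.0, 0.1804, -0.0]
[[-0.955  0.     0.298]
 [-0.298 -0.    -0.955]
 [-0.    -1.     0.   ]] [ 1.30180871  0.68905433 -0.1945959   1.56531532  0.157299    0.90250954
 -0.21509047]
```

```bash
Q='[-0.447,-0.071,-0.38,0,0.18,0]'; python3 -m handwheel '[[[-0.2,-0.071,-0.17,0,0.09,0],[-0.447,-0.071,-0.38,0,0.18,0],[-0.447,-0.071,-0.38,0,0.18,0],[-0.447,-0.071,-0.38,0,0.18,0],[-0.447,-0.071,-0.38,0,0.18,0],[-0.447,-0.071,-0.38,0,0.18,0],[-0.447,-0.071,-0.38,0,0.18,0],[-0.447,-0.071,-0.38,0,0.18,0],[-0.447,-0.071,-0.38,0,0.18,0],[-0.447,-0.071,-0.38,0,0.18,0],[-0.447,-0.071,-0.38,0,0.18,0],[-0.447,-0.071,-0.38,0,0.18,0]]]' 1 60; python3 go.py '((.535,.208,.25),1.307)'
```

```text
clock: 1.8
tool_pos: [0.452, -0.1755, 0.2608]
eef_rot: [-0.093, -0.701, 0.701, 0.092]
contact_force: [1.3, -0.8, 0.4]
opening: 0.998
t 1.8 pos [ 0.452  -0.1755  0.2608] yaxis [ 0.001 -0.    -1.   ] jaw [-0.26  -0.966  0.   ] F [ 1.27 -0.77  0.41] M [ 0.   -0.03 -0.02] op 0.998
[0.0194, 0.0108, -0.3919, -0.0, 0.0004, -0.0002]
```

```bash
python3 -m handwheel '[[[0.019,0.011,-0.392,0,0,0],[0.019,0.011,-0.392,0,0,0],[0.019,0.011,-0.392,0,0,0],[0.019,0.011,-0.392,0,0,0],[0.019,0.011,-0.392,0,0,0],[0.019,0.011,-0.392,0,0,0],[0.019,0.011,-0.392,0,0,0],[0.019,0.011,-0.392,0,0,0],[0.019,0.011,-0.392,0,0,0],[0.019,0.011,-0.392,0,0,0],[0.019,0.011,-0.392,0,0,0],[0.019,0.011,-0.392,0,0,0]]]'; python3 go.py '((.535,.208,.12),1.307)'
python3 - <<'E'
from ov import *
ims=[]
for cam,win,k in(("top",(140,150,65,95),6),("scene",(320,150,65,95),6)):
    im,L=draw(cam,win,k,snapshot(cam));P=fh.x
    L(sq(P,h,h,.11),(0,255,0));L(sq(P,.011,.011,.17),(255,0,255));ims.append(im)
cv2.imwrite("pics/v2.png",np.hstack(ims))
E
```

```text
clock: 2.8
tool_pos: [0.5343, 0.207, 0.249]
eef_rot: [-0.092, -0.701, 0.701, 0.092]
contact_force: [-0.5, -1.0, -0.2]
opening: 0.999
t 2.8 pos [0.5343 0.207  0.249 ] yaxis [-0. -0. -1.] jaw [-0.257 -0.966  0.001] F [-0.49 -1.01 -0.22] M [-0.03 -0.03 -0.  ] op 0.999
[-0.0004, 0.129, -0.0012, -0.0002, 0.0011, 0.0001]
holder [ 0.5347  0.2076 -0.2642] [[-1.7, -1.0], [-1.6, -1.9], [-2.0, -0.9], [-0.5, 0.3], [0.2, 4.2], [-0.0, 0.6], [-1.2, -1.5], [-0.1, -2.1], [-2.1, -0.4], [-0.7, -0.2], [0.1, 0.6]]
box [ 0.5903 -0.1346  0.0411  1.3801] [[-1.1, -0.3], [-0.8, -0.3], [-0.8, 0.1], [-1.1, -0.3], [-1.2, -1.6], [-0.4, 2.5], [0.6, -0.6], [0.2, -1.3], [0.1, -1.5], [-0.6, -1.6], [-0.8, -0.2], [0.1, -0.2], [0.3, 0.1]]
stud [ 0.6094 -0.1618  0.036 ]
stud [ 0.6071 -0.1059  0.036 ]
edge [ 0.5629 -0.1958  0.1393]
edge [ 0.558  -0.0759  0.1393]
big: tip (array([0.6396, 0.2255, 0.0102]), np.float64(0.004391304161944611)) end (array([0.6436, 0.2161, 0.2322]), np.float64(0.00039792640433219283))
```

View pics/v2.png

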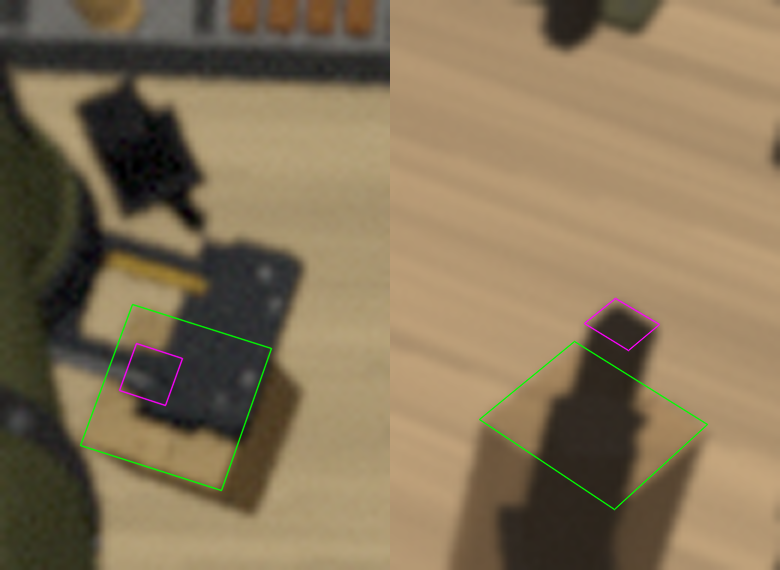

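Run:
```python
from h import *
ims=[]
p=r.get_state()["tool_pos"]
for c in("scene","top"):
    im=snapshot(c)[:,:,::-1].copy();u=proj(c,p);print(c,u)
    cv2.drawMarker(im,tuple(u.round().astype(int).tolist()),(0,0,255),0,12)
    ims.append(cv2.resize(im,(400,300)) if 0 else im[80:300])
cv2.imwrite("pics/v3.png",np.vstack(ims))
```

```text
scene [363.55124435 178.70800977]
top [159.56654782 206.3633621 ]
```

View pics/v3.png

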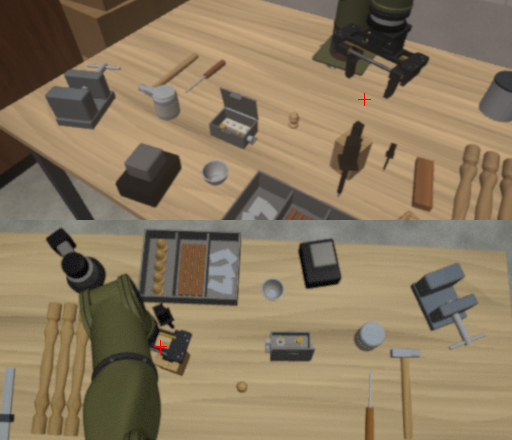

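Run:
```python
from h import *
np.set_printoptions(precision=3,suppress=True)
for c in("scene","top"):
    print(c,"base",proj(c,(0,0,0)),"start tcp",proj(c,(.1864,-.5966,.1994)),"start body",proj(c,(.1864,-.5966,.30)))
    for z in(0,.064,.164): print(z,proj(c,(.534,.207,.249+z)))
print("fingers mid tri with guess", at("scene",369,165,.249),at("scene",369,165,.3),at("scene",369,165,.2))
from scipy.spatial.transform import Rotation as Ro
s=r.get_state();print(s)
a=np.hstack([cv2.resize(np.load("scene0.npy")[0:80,140:240],(400,320)),cv2.resize(snapshot("scene")[90:190,310:435],(400,320))])
b=np.hstack([cv2.resize(np.load("top0.npy")[330:384,440:512],(400,270)),cv2.resize(snapshot("top")[170:250,120:220],(400,270))])
cv2.imwrite("pics/v4.png",np.vstack([a,b])[:,:,::-1])
```

```text
scene base [344.916 134.751] start tcp [192.562  69.213] start body [189.269  42.832]
0 [364.847 179.091]
0.064 [371.175 157.089]
0.164 [382.645 117.176]
top base [235.13  410.849] start tcp [474.66  359.959] start body [495.843 366.484]
0 [158.383 206.571]
0.064 [152.539 201.51 ]
0.164 [141.855 192.245]
fingers mid tri with guess [0.477 0.198 0.249] [0.546 0.209 0.3  ] [0.411 0.188 0.2  ]
{'clock': 3.0, 'q': array([-0.429,  0.556, -0.027,  1.67 ,  0.019,  0.916, -2.3  ]), 'qd': array([ 0.002, -0.   , -0.006, -0.004, -0.001,  0.   , -0.002]), 'joint_torque': array([ -0.471, -46.623,   0.598, -15.823,   0.028,  -0.072,   0.003]), 'tool_pos': array([0.535, 0.204, 0.249]), 'eef_rot': array([-0.094, -0.7  ,  0.701,  0.094]), 'contact_force': array([0.032, 0.14 , 0.138]), 'moment': array([ 0.028, -0.011, -0.015]), 'opening': 1.0042058869099422}
```

View pics/v4.png

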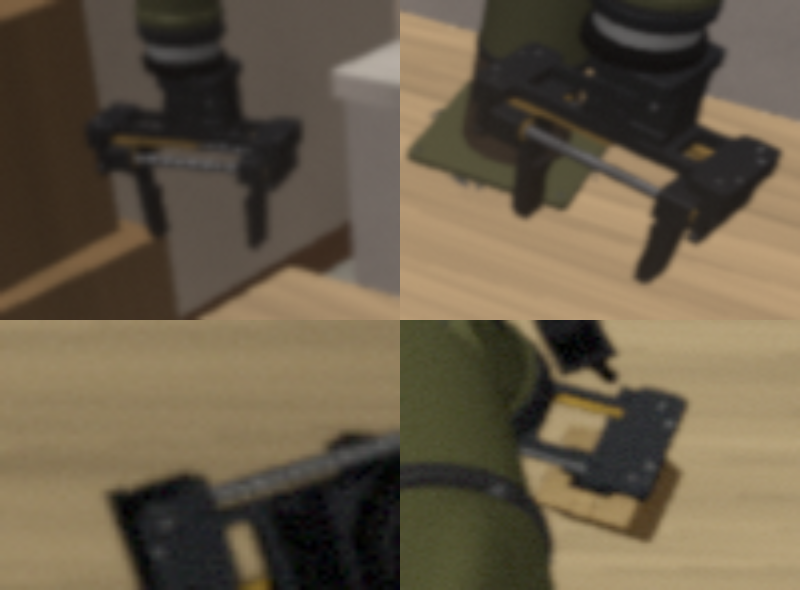

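Run:
```python
from h import *
j=np.array([.257,.966,0])
for n,p in(("reported",(.535,.205,.249)),("z+.04",(.535,.205,.289)),("x-.058",(.477,.198,.249))):
    p=np.array(p)
    print(n,"rail ends -y top view, z .064/.1",[proj("top",p-j*.085+[0,0,z]).round(1) for z in(.064,.1)],
     "scene finger tips",[proj("scene",p+j*sg*.052).round(1) for sg in(-1,1)],"scene rail ends z+.08",[proj("scene",p+j*sg*.0935+[0,0,.08]).round(1) for sg in(-1,1)])
```

```text
reported rail ends -y top view, z .064/.1 [array([187.4, 211.7]), array([185., 209.])] scene finger tips [array([345.6, 168.8]), array([383.4, 189.9])] scene rail ends z+.08 [array([337.1, 133.7]), array([411.3, 171. ])]
z+.04 rail ends -y top view, z .064/.1 [array([184.7, 208.6]), array([182.1, 205.6])] scene finger tips [array([348.7, 155.5]), array([388.1, 176.4])] scene rail ends z+.08 [array([340. , 118.5]), array([417.6, 155.1])]
x-.058 rail ends -y top view, z .064/.1 [array([188.6, 236.6]), array([186.2, 234.7])] scene finger tips [array([351.3, 155.6]), array([387.7, 174.9])] scene rail ends z+.08 [array([343.4, 121.6]), array([414.6, 155.3])]
```

The reported TCP projects about 12 px (roughly 40 mm) below the fingertips seen in the scene view. I'll shut the fingers in the air, because the TCP is defined for shut fingers, and look again.

```bash
python3 -m handwheel '[[[0,0,0,0,0,0],[0,0,0,0,0,0],[0,0,0,0,0,0],[0,0,0,0,0,0],[0,0,0,0,0,0],[0,0,0,0,0,0],[0,0,0,0,0,0],[0,0,0,0,0,0]]]' -1 60
python3 - <<'E'
from h import *
p=np.array(r.get_state()["tool_pos"]);im=snapshot("scene")[90:240,310:435,::-1]
im=cv2.resize(im,(500,600),interpolation=cv2.INTER_CUBIC)
for z,c in((0,(0,0,255)),(.04,(0,255,0))):
    u=(proj("scene",p+[0,0,z])+.5-[310,90])*4;cv2.drawMarker(im,tuple(u.astype(int).tolist()),c,0,14)
cv2.imwrite("pics/v5.png",im)
E
```

```text
clock: 3.77
tool_pos: [0.5346, 0.2062, 0.2493]
eef_rot: [-0.093, -0.701, 0.701, 0.093]
contact_force: [0.9, -0.9, -0.7]
opening: 0.423
```

View pics/v5.png

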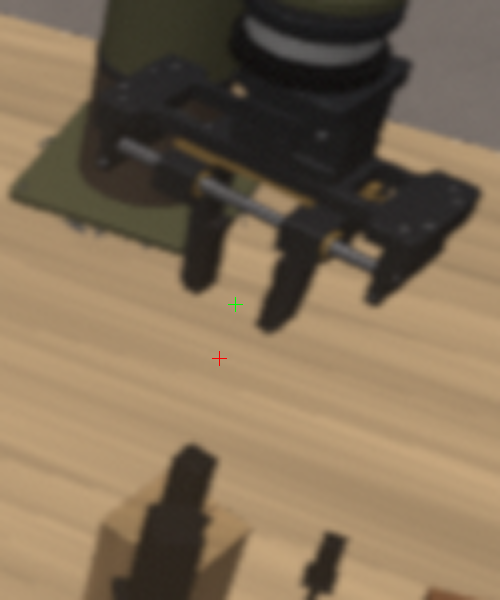

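The tips show no arc: shut or open, they appear about 40 mm higher than reported. I'll descend in guarded steps with the jaws open, watching the force, and check visually before closing.

```bash
python3 -m handwheel '[[[0,0.01,-0.001,0,0,0],[0,0.02,-0.001,0,0,0],[0,0.03,-0.001,0,0,0],[0,0.04,-0.001,0,0,0],[0,0.045,-0.001,0,0,0],[0,0.045,-0.001,0,0,0],[0,0.045,-0.001,0,0,0],[0,0.045,-0.001,0,0,0],[0,0.045,-0.001,0,0,0],[0,0.045,-0.001,0,0,0]]]' 1 60 && python3 -m handwheel '[[[0,0.012,0,0,0,0],[0,0.024,0,0,0,0],[0,0.036,0,0,0,0],[0,0.048,0,0,0,0],[0,0.06,0,0,0,0],[0,0.072,0,0,0,0],[0,0.084,0,0,0,0],[0,0.084,0,0,0,0]]]'
python3 - <<'E'
from h import *
s=r.get_state();p=np.array(s["tool_pos"]);print(p,s["contact_force"]);im=snapshot("scene")[130:280,310:435,::-1]
im=cv2.resize(im,(500,600),interpolation=cv2.INTER_CUBIC)
for z,c in((0,(0,0,255)),(.04,(0,255,0))):
    u=(proj("scene",p+[0,0,z])+.5-[310,130])*4;cv2.drawMarker(im,tuple(u.astype(int).tolist()),c,0,14)
cv2.imwrite("pics/v6.png",im)
E
```

```text
clock: 4.65
tool_pos: [0.5353, 0.2072, 0.2048]
eef_rot: [0.093, 0.701, -0.701, -0.092]
contact_force: [-0.3, 0.6, -0.1]
opening: 0.994
clock: 5.32
tool_pos: [0.5337, 0.2065, 0.1186]
eef_rot: [-0.092, -0.7, 0.702, 0.094]
contact_force: [-0.4, -0.4, -0.8]
opening: 1.001
[0.53366411 0.20653951 0.11862799] [-0.37853319 -0.362305   -0.75853037]
```

View pics/v6.png

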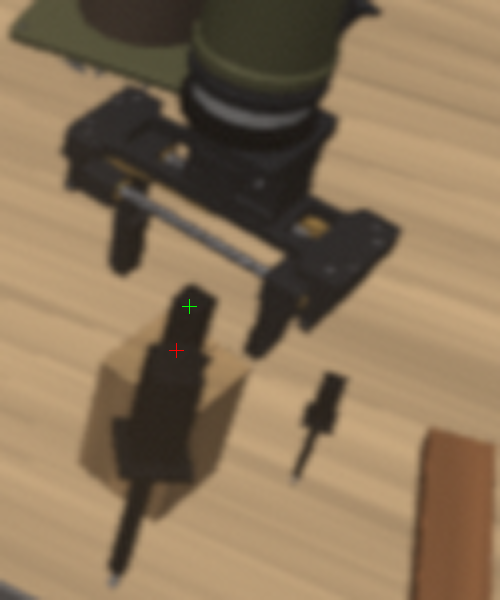

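```bash
python3 -m handwheel '[[[0,0.004,0,0,0,0],[0,0.008,0,0,0,0],[0,0.011,0,0,0,0],[0,0.011,0,0,0,0]]]';  python3 -m handwheel '[[[0,0.004,-0.001,0,0,0],[0,0.008,-0.001,0,0,0],[0,0.011,-0.001,0,0,0],[0,0.011,-0.001,0,0,0]]]'; python3 -m handwheel '[[[0,0.003,0,0,0,0],[0,0.006,0,0,0,0],[0,0.009,0,0,0,0],[0,0.009,0,0,0,0]]]'; python3 go.py '((.535,.207,.08),1.307)'
```

```text
clock: 5.7
tool_pos: [0.5348, 0.207, 0.1091]
eef_rot: [-0.093, -0.701, 0.701, 0.093]
contact_force: [0.3, -0.6, -0.9]
opening: 1.002
clock: 6.03
tool_pos: [0.5346, 0.2078, 0.0975]
eef_rot: [-0.092, -0.701, 0.701, 0.093]
contact_force: [-0.5, -0.7, -0.1]
opening: 0.998
clock: 6.37
tool_pos: [0.5348, 0.2078, 0.0887]
eef_rot: [-0.092, -0.701, 0.701, 0.093]
contact_force: [-1.4, -0.7, -0.0]
opening: 1.003
t 6.37 pos [0.5348 0.2078 0.0887] yaxis [-0.001 -0.    -1.   ] jaw [-0.26  -0.966  0.001] F [-1.44 -0.66 -0.03] M [ 0.08  0.02 -0.01] op 1.003
[-0.0004, 0.0087, 0.0007, -0.0002, 0.0004, 0.0002]
```

```bash
python3 -m handwheel '[[[0,0.004,0,0,0,0],[0,0.004,0,0,0,0],[0,0.004,0,0,0,0],[0,0.004,0,0,0,0],[0,0.004,0,0,0,0],[0,0.004,0,0,0,0],[0,0.004,0,0,0,0],[0,0.004,0,0,0,0],[0,0.004,0,0,0,0],[0,0.004,0,0,0,0],[0,0.004,0,0,0,0],[0,0.004,0,0,0,0]]]' -1 60; python3 -m handwheel '[[[0,0,0,0,0,0],[0,0,0,0,0,0],[0,0,0,0,0,0]]]';python3 go.py '((.535,.207,.22),1.307)'
```

```text
clock: 7.37
tool_pos: [0.5352, 0.208, 0.0853]
eef_rot: [-0.093, -0.701, 0.701, 0.093]
contact_force: [-0.6, 0.6, 0.5]
opening: 0.248
clock: 7.62
tool_pos: [0.5352, 0.2081, 0.0853]
eef_rot: [0.093, 0.701, -0.701, -0.093]
contact_force: [0.4, -0.5, -0.2]
opening: 0.245
t 7.62 pos [0.5352 0.2081 0.0853] yaxis [ 0. -0. -1.] jaw [-0.26  -0.966 -0.   ] F [ 0.36 -0.53 -0.24] M [0.12 0.03 0.01] op 0.245
[-0.0001, -0.1347, 0.0011, 0.0, 0.0004, -0.0]
```

```bash
python3 -m handwheel '[[[0,-0.006,0,0,0,0],[0,-0.018,0,0,0,0],[0,-0.032,0,0,0,0],[0,-0.046,0,0,0,0],[0,-0.06,0,0,0,0],[0,-0.075,0,0,0,0],[0,-0.09,0,0,0,0],[0,-0.105,0,0,0,0],[0,-0.12,0,0,0,0],[0,-0.135,0,0,0,0],[0,-0.15,0,0,0,0],[0,-0.15,0,0,0,0]]]' ; python3 go.py '((.609,-.162,.24),1.307)'
```

```text
clock: 8.62
tool_pos: [0.5369, 0.2087, 0.2384]
eef_rot: [0.094, 0.702, -0.7, -0.091]
contact_force: [0.8, 0.3, 0.0]
opening: 0.246
t 8.62 pos [0.5369 0.2087 0.2384] yaxis [ 0.005  0.002 -1.   ] jaw [-0.26  -0.966 -0.004] F [0.78 0.28 0.01] M [0.1  0.01 0.05] op 0.246
[-0.166, -0.0021, 0.3392, 0.0011, 0.0003, -0.0014]
```

```bash
python3 -m handwheel '[[[-0.007,0,0.014,0,0,0],[-0.02,0,0.04,0,0,0],[-0.037,0,0.076,0,0,0],[-0.055,0,0.112,0,0,0],[-0.073,0,0.149,0,0,0],[-0.091,0,0.186,0,0,0],[-0.109,0,0.223,0,0,0],[-0.127,0,0.26,0,0,0],[-0.144,0,0.295,0,0,0],[-0.158,0,0.323,0,0,0],[-0.166,0,0.339,0,0,0],[-0.166,0,0.339,0,0,0]]]' ; python3 -m handwheel '[[[0,0,0,0,0,0],[0,0,0,0,0,0],[0,0,0,0,0,0]]]'; python3 go.py '((.609,-.162,.13),1.307)'
python3 - <<'E'
from h import *
s=r.get_state();p=np.array(s["tool_pos"]);ims=[]
for c,(u,v,w,hh) in(("scene",(200,90,90,150)),("top",(250,130,90,110))):
    im=snapshot(c)[v:v+hh,u:u+w,::-1];k=4;im=cv2.resize(im,(w*k,hh*k),interpolation=cv2.INTER_CUBIC)
    for q,col in(((*p[:2],p[2]-.077),(0,0,255)),((.6094,-.1618,.036),(255,0,0)),((.6071,-.1059,.036),(255,255,0))):
        a=(proj(c,q)+.5-[u,v])*k;cv2.drawMarker(im,tuple(a.astype(int).tolist()),col,0,12)
    ims.append(cv2.copyMakeBorder(im,0,600-hh*k,0,0,cv2.BORDER_CONSTANT))
cv2.imwrite("pics/v7.png",np.hstack(ims))
E
```

```text
clock: 9.62
tool_pos: [0.6065, -0.1696, 0.2342]
eef_rot: [-0.095, -0.699, 0.702, 0.096]
contact_force: [-0.9, -0.3, -0.9]
opening: 0.242
clock: 9.87
tool_pos: [0.6073, -0.16, 0.235]
eef_rot: [0.091, 0.702, -0.701, -0.092]
contact_force: [1.0, -0.4, -1.0]
opening: 0.246
t 9.87 pos [ 0.6073 -0.16    0.235 ] yaxis [-0.001  0.002 -1.   ] jaw [-0.257 -0.966 -0.001] F [ 1.04 -0.35 -0.99] M [ 0.04  0.   -0.03] op 0.246
[-0.0023, 0.105, 0.0017, 0.0004, 0.0013, 0.0004]
```

View pics/v7.png

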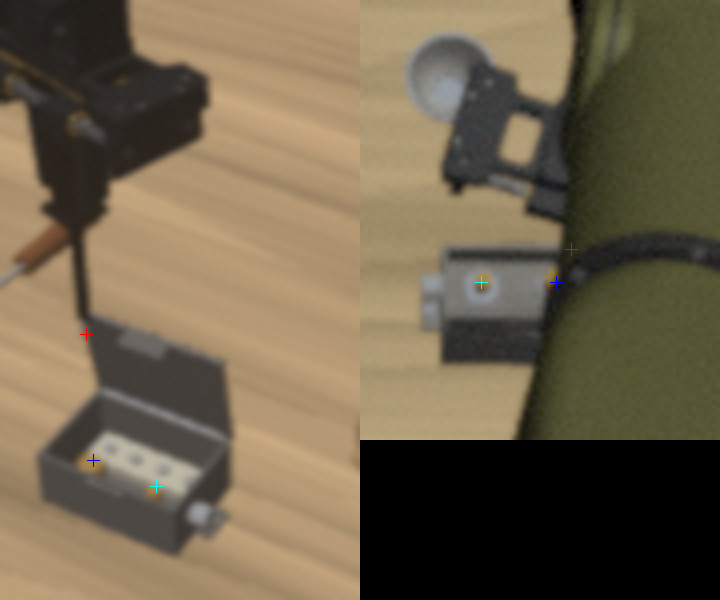

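```bash
python3 -m handwheel '[[[-0.003,0.01,0.001,0,0,0],[-0.003,0.03,0.001,0,0,0],[-0.003,0.05,0.001,0,0,0],[-0.003,0.07,0.001,0,0,0],[-0.003,0.085,0.001,0,0,0],[-0.003,0.098,0.001,0,0,0],[-0.003,0.108,0.001,0,0,0],[-0.003,0.108,0.001,0,0,0],[-0.003,0.108,0.001,0,0,0]]]' ; python3 go.py '((.610,-.162,.115),1.307)'; python3 -m handwheel '[[[0,0.003,0,0,0,0],[0,0.006,0,0,0,0],[0,0.009,0,0,0,0],[0,0.012,0,0,0,0],[0,0.012,0,0,0,0],[0,0.012,0,0,0,0]]]'; python3 go.py '((.610,-.162,.115),1.307)'
```

```text
clock: 10.72
tool_pos: [0.6099, -0.1639, 0.1268]
eef_rot: [0.092, 0.701, -0.701, -0.093]
contact_force: [-0.1, 0.3, -0.9]
opening: 0.245
t 10.72 pos [ 0.6099 -0.1639  0.1268] yaxis [-0.001  0.    -1.   ] jaw [-0.259 -0.966  0.   ] F [-0.13  0.28 -0.9 ] M [-0.    0.01 -0.06] op 0.245
[0.0004, 0.0118, -0.0019, -0.0, 0.0005, 0.0003]
clock: 11.22
tool_pos: [0.61, -0.1642, 0.1152]
eef_rot: [-0.093, -0.701, 0.701, 0.093]
contact_force: [-1.3, -0.4, -0.1]
opening: 0.244
t 11.22 pos [ 0.61   -0.1642  0.1152] yaxis [-0. -0. -1.] jaw [-0.26  -0.966  0.   ] F [-1.27 -0.39 -0.08] M [ 0.07  0.   -0.02] op 0.244
[0.0006, 0.0002, -0.0021, -0.0, 0.0004, 0.0]
```

```bash
for i in 1 2; do :; done; python3 -m handwheel '[[[0,0.001,-0.001,0,0,0],[0,0.002,-0.002,0,0,0],[0,0.003,-0.002,0,0,0],[0,0.003,-0.002,0,0,0]]]'|egrep 'pos|force'; python3 -m handwheel '[[[0,0.001,0,0,0,0],[0,0.002,0,0,0,0],[0,0.002,0,0,0,0]]]'|egrep 'pos|force'
```

```text
tool_pos: [0.611, -0.1621, 0.1128]
contact_force: [-0.0, 0.0, 3.1]
tool_pos: [0.6112, -0.1622, 0.1122]
contact_force: [-2.1, 1.5, 13.2]
```

```bash
python3 -m handwheel '[[[0,0,0,0,0,0],[0,-0.01,0,0,0,0],[0,-0.022,0,0,0,0],[0.005,-0.022,-0.015,0,0,0],[0.011,-0.022,-0.036,0,0,0],[0.0168,-0.022,-0.0535,0,0,0],[0.0168,-0.022,-0.0535,0,0,0],[0.0168,-0.022,-0.0535,0,0,0],[0.0168,-0.014,-0.0535,0,0,0],[0.0168,-0.007,-0.0535,0,0,0],[0.0168,-0.007,-0.0535,0,0,0]]]' ; python3 go.py '((.609,-.106,.113),1.307)'
```

```text
clock: 12.72
tool_pos: [0.6067, -0.1078, 0.1154]
eef_rot: [-0.092, -0.701, 0.701, 0.094]
contact_force: [-0.6, -0.3, -1.5]
opening: 0.244
t 12.72 pos [ 0.6067 -0.1078  0.1154] yaxis [-0.003 -0.001 -1.   ] jaw [-0.262 -0.965  0.002] F [-0.61 -0.34 -1.46] M [ 0.07  0.04 -0.01] op 0.244
[-0.0017, 0.0024, -0.0024, -0.0005, -0.0003, 0.001]
```

```bash
python3 -m handwheel '[[[-0.001,0.001,-0.001,0,0,0],[-0.001,0.003,-0.001,0,0,0],[-0.001,0.004,-0.001,0,0,0],[-0.001,0.004,-0.001,0,0,0]]]'|egrep 'pos|force'; python3 -m handwheel '[[[0,0.001,0,0,0,0],[0,0.002,0,0,0,0],[0,0.003,0,0,0,0],[0,0.003,0,0,0,0]]]'|egrep 'pos|force'
```

```text
tool_pos: [0.6096, -0.1058, 0.1132]
contact_force: [0.4, 0.0, -0.0]
tool_pos: [0.61, -0.1059, 0.1122]
contact_force: [-2.4, -0.3, 11.6]
```

```bash
python3 -m handwheel '[[[0,0,0,0,0,0],[0,0,0,0,0,0],[0,-0.01,0,0,0,0],[0,-0.03,0,0,0,0],[0,-0.055,0,0,0,0],[0,-0.08,0,0,0,0],[0,-0.105,0,0,0,0],[0,-0.125,0,0,0,0],[0,-0.135,0,0,0,0],[0,-0.135,0,0,0,0],[0,-0.135,0,0,0,0]]]'|egrep 'clock|pos|force';python3 go.py '((.522,-.137,.242),1.307)'; python3 -c "
from go import *
print(row((.522,-.137,.195),1.307))"
```

```text
clock: 14.3
tool_pos: [0.6092, -0.1055, 0.245]
contact_force: [1.1, 0.4, -0.1]
t 14.3 pos [ 0.6092 -0.1055  0.245 ] yaxis [-0. -0. -1.] jaw [-0.26  -0.966  0.   ] F [ 1.13  0.37 -0.12] M [ 0.02  0.04 -0.03] op 0.247
[0.0761, 0.003, 0.0531, -0.0, 0.0004, 0.0001]
[0.076, 0.05, 0.0531, -0.0, 0.0004, 0.0001]
```

```bash
python3 -m handwheel '[[[0.012,0,0.008,0,0,0],[0.03,0,0.021,0,0,0],[0.053,0,0.037,0,0,0],[0.07,0,0.048,0,0,0],[0.076,0,0.053,0,0,0],[0.076,0,0.053,0,0,0],[0.076,0.01,0.053,0,0,0],[0.076,0.03,0.053,0,0,0],[0.076,0.045,0.053,0,0,0],[0.076,0.05,0.053,0,0,0],[0.076,0.05,0.053,0,0,0],[0.076,0.05,0.053,0,0,0]]]'|egrep 'clock|pos|force'
cat > arc.py <<'E'
from go import *
f=np.load("fit.npy")[3:];hx=np.array([f[0]-.042*np.cos(f[2]),f[1]-.042*np.sin(f[2])])
def tip(th,rho=.070):
    x=rho*np.cos(th)-.0075*np.sin(th);return np.r_[hx+x*np.array([np.cos(f[2]),np.sin(f[2])]),.05+rho*np.sin(th)+.005*np.cos(th)*1+.0025*(np.cos(th)-1)+.077]
if __name__=="__main__":
    st()
    for t in eval(sys.argv[1]): print(t,tip(t).round(4),row(tip(t)))
E
python3 arc.py 'np.arange(1.45,.05,-.1)'
python3 - <<'E'
from h import *
s=r.get_state();p=np.array(s["tool_pos"]);ims=[]
for c,(u,v,w,hh) in(("scene",(200,90,80,150)),("top",(250,160,100,70))):
    im=snapshot(c)[v:v+hh,u:u+w,::-1];k=4;im=cv2.resize(im,(w*k,hh*k),interpolation=cv2.INTER_CUBIC)
    a=(proj(c,(*p[:2],p[2]-.077))+.5-[u,v])*k;cv2.drawMarker(im,tuple(a.astype(int).tolist()),(0,0,255),0,12)
    ims.append(cv2.copyMakeBorder(im,0,600-hh*k,0,0,cv2.BORDER_CONSTANT))
cv2.imwrite("pics/v8.png",np.hstack(ims))
E
```

```text
clock: 15.3
tool_pos: [0.5233, -0.1365, 0.1952]
contact_force: [-0.5, 0.6, -0.4]
t 15.3 pos [ 0.5233 -0.1365  0.1952] yaxis [ 0.  0. -1.] jaw [-0.259 -0.966 -0.   ] F [-0.54  0.61 -0.36] M [ 0.07 -0.02 -0.06] op 0.24
1.45 [ 0.5493 -0.1363  0.1949] [-0.0251, 0.0003, -0.007, 0.0, 0.0, 0.0]
1.3499999999999999 [ 0.5563 -0.136   0.1944] [-0.0318, 0.0008, -0.0091, 0.0, 0.0, 0.0]
1.2499999999999998 [ 0.5632 -0.1357  0.1933] [-0.0384, 0.0019, -0.0111, 0.0, 0.0, 0.0]
1.1499999999999997 [ 0.57   -0.1354  0.1915] [-0.0449, 0.0037, -0.0132, 0.0, 0.0, 0.0]
1.0499999999999996 [ 0.5766 -0.1352  0.189 ] [-0.0512, 0.0063, -0.0151, 0.0, 0.0, 0.0]
0.9499999999999995 [ 0.5829 -0.1349  0.1858] [-0.0572, 0.0094, -0.017, 0.0, 0.0, 0.0]
0.8499999999999994 [ 0.5888 -0.1347  0.182 ] [-0.0628, 0.0132, -0.0188, 0.0, 0.0, 0.0]
0.7499999999999993 [ 0.5944 -0.1344  0.1777] [-0.0681, 0.0175, -0.0204, 0.0, 0.0, 0.0]
0.6499999999999992 [ 0.5994 -0.1342  0.1728] [-0.073, 0.0224, -0.0219, 0.0, 0.0, 0.0]
0.5499999999999992 [ 0.604  -0.134   0.1675] [-0.0773, 0.0277, -0.0233, 0.0, 0.0, 0.0]
0.44999999999999907 [ 0.608  -0.1339  0.1617] [-0.0812, 0.0335, -0.0245, 0.0, 0.0, 0.0]
0.349999999999999 [ 0.6114 -0.1337  0.1555] [-0.0844, 0.0397, -0.0255, 0.0, 0.0, 0.0]
0.2499999999999989 [ 0.6142 -0.1336  0.1491] [-0.0871, 0.0461, -0.0263, 0.0, 0.0, 0.0]
0.1499999999999988 [ 0.6163 -0.1335  0.1424] [-0.0891, 0.0528, -0.027, 0.0, 0.0, 0.0]
```

View pics/v8.png

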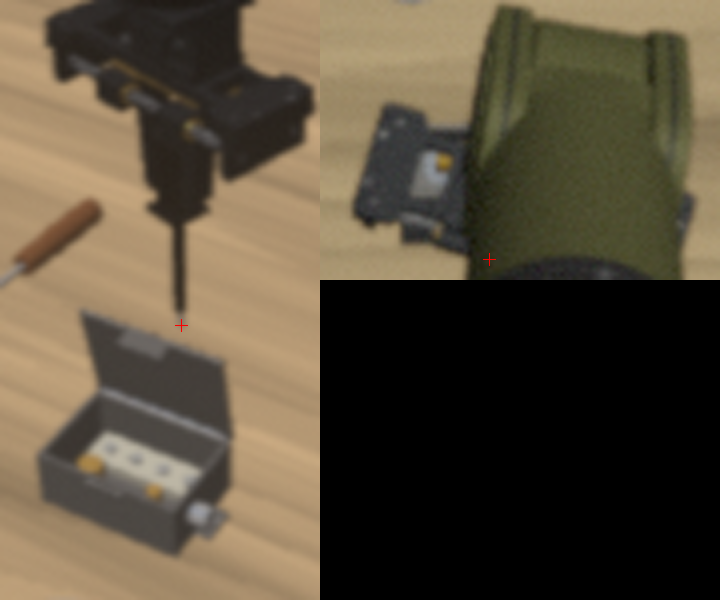

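```bash
python3 -m handwheel '[[[-0.012,0,-0.003,0,0,0],[-0.022,0,-0.006,0,0,0],[-0.032,0.001,-0.009,0,0,0],[-0.038,0.002,-0.011,0,0,0],[-0.045,0.004,-0.013,0,0,0],[-0.051,0.006,-0.015,0,0,0],[-0.057,0.009,-0.017,0,0,0],[-0.063,0.013,-0.019,0,0,0],[-0.068,0.0175,-0.02,0,0,0],[-0.073,0.022,-0.022,0,0,0],[-0.073,0.022,-0.022,0,0,0]]]'|egrep 'clock|pos|force'; python3 arc.py '[.65,.55,.45,.35,.25,.15,.1,.05,0]'
```

```text
clock: 16.32
tool_pos: [0.599, -0.1342, 0.172]
contact_force: [0.2, -0.2, -0.9]
t 16.32 pos [ 0.599  -0.1342  0.172 ] yaxis [-0.001  0.001 -1.   ] jaw [-0.259 -0.966 -0.   ] F [ 0.17 -0.23 -0.88] M [ 0.07  0.04 -0.  ] op 0.247
0.65 [ 0.5994 -0.1342  0.1728] [-0.0005, -0.0009, -0.0001, 0.0, 0.0, 0.0]
0.55 [ 0.604  -0.134   0.1675] [-0.0048, 0.0045, -0.0014, 0.0, 0.0, 0.0]
0.45 [ 0.608  -0.1339  0.1617] [-0.0087, 0.0103, -0.0026, 0.0, 0.0, 0.0]
0.35 [ 0.6114 -0.1337  0.1555] [-0.0119, 0.0164, -0.0037, 0.0, 0.0, 0.0]
0.25 [ 0.6142 -0.1336  0.1491] [-0.0146, 0.0229, -0.0045, 0.0, 0.0, 0.0]
0.15 [ 0.6163 -0.1335  0.1424] [-0.0166, 0.0296, -0.0051, 0.0, 0.0, 0.0]
0.1 [ 0.6171 -0.1335  0.139 ] [-0.0174, 0.033, -0.0054, 0.0, 0.0, 0.0]
0.05 [ 0.6178 -0.1335  0.1355] [-0.018, 0.0365, -0.0056, 0.0, 0.0, 0.0]
0 [ 0.6182 -0.1335  0.132 ] [-0.0185, 0.0399, -0.0057, 0.0, 0.0, 0.0]
```

```bash
python3 -m handwheel '[[[-0.005,0.005,-0.001,0,0,0],[-0.009,0.011,-0.003,0,0,0],[-0.012,0.017,-0.004,0,0,0],[-0.015,0.023,-0.005,0,0,0],[-0.017,0.03,-0.005,0,0,0],[-0.017,0.03,-0.005,0,0,0]]]'|egrep 'clock|pos|force'; python3 -m handwheel '[[[0,0.002,0,0,0,0],[-0.001,0.004,0,0,0,0],[-0.001,0.006,0,0,0,0],[-0.001,0.006,0,0,0,0]]]'|egrep 'clock|pos|force';  python3 -m handwheel '[[[0,0.001,0,0,0,0],[0,0.002,0,0,0,0],[0,0.003,0,0,0,0],[0,0.003,0,0,0,0]]]'|egrep 'clock|pos|force'
```

```text
clock: 16.82
tool_pos: [0.6157, -0.134, 0.1415]
contact_force: [-0.4, -0.1, -1.0]
clock: 17.15
tool_pos: [0.6176, -0.1346, 0.1376]
contact_force: [-0.4, 0.8, 1.7]
clock: 17.48
tool_pos: [0.618, -0.1347, 0.1367]
contact_force: [-2.6, 0.8, 13.3]
```

```bash
python3 -m handwheel '[[[0,0.001,0,0,0,0],[0,0.002,0,0,0,0],[0,0.002,0,0,0,0],[0,0.002,0,0,0,0]]]'|egrep 'clock|pos|force'; python3 -m handwheel '[[[0,0.001,0,0,0,0],[0,0.001,0,0,0,0],[0,0.001,0,0,0,0]]]'|egrep 'clock|pos|force'
```

```text
clock: 17.82
tool_pos: [0.6182, -0.1348, 0.1354]
contact_force: [-3.4, 0.9, 16.7]
clock: 18.07
tool_pos: [0.6179, -0.1346, 0.1323]
contact_force: [0.4, -0.1, -1.3]
```

```bash
python3 -m handwheel '[[[0,0.001,0,0,0,0],[0,0.002,0,0,0,0],[0,0.002,0,0,0,0],[0,0.002,0,0,0,0]]]'|egrep 'clock|pos|force'; python3 -m handwheel '[[[0,0.001,0,0,0,0],[0,0.001,0,0,0,0],[0,0.001,0,0,0,0]]]'|egrep 'clock|pos|force|open'
```

```text
clock: 18.4
tool_pos: [0.6182, -0.1347, 0.1311]
contact_force: [-1.9, 0.3, 12.4]
clock: 18.65
tool_pos: [0.6183, -0.1347, 0.1309]
contact_force: [-2.9, 0.4, 17.3]
opening: 0.239
```

```bash
python3 -m handwheel '[[[0,0,0,0,0,0],[0,0,0,0,0,0],[0,0,0,0,0,0],[0,0,0,0,0,0],[0,0,0,0,0,0],[0,0,0,0,0,0]]]'|egrep 'clock|pos|force|open'
python3 - <<'E'
from h import *
ims=[]
p=np.array(r.get_state()["tool_pos"])
im=snapshot("scene")[110:250,195:310,::-1];im=cv2.resize(im,(490,597),interpolation=cv2.INTER_CUBIC)
a=(proj("scene",(*p[:2],p[2]-.077))+.5-[195,110])*4.26;cv2.drawMarker(im,tuple(a.astype(int).tolist()),(0,0,255),0,10)
cv2.imwrite("pics/v9.png",im)
E
```

```text
clock: 19.15
tool_pos: [0.6183, -0.1347, 0.1309]
contact_force: [-3.8, 0.7, 17.4]
opening: 0.248
```

View pics/v9.png

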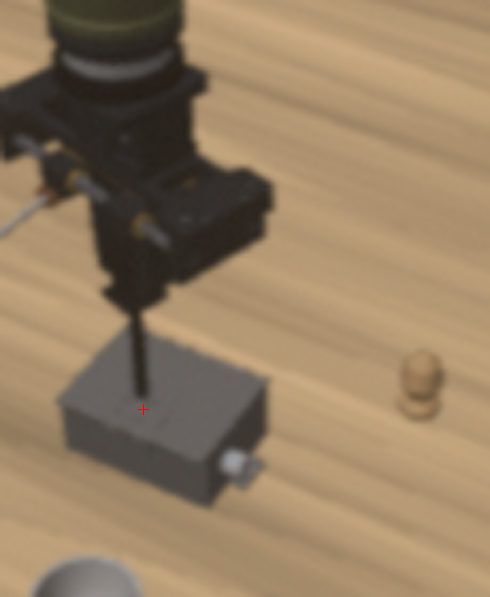

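The cover lies flat and shut. The tip is at about (142,405) in the crop, on the press square, and the 17 N push is steady. The finial stands where it was. Handing in.

```bash
python3 -c "
from h import *
print(job.finish_job()); s=r.get_state(); print(s['clock'],s['contact_force'],s['opening'])"
```

```text
the job is handed in; nothing more can be done
None
the job is handed in; nothing more can be done
```

I carried out every step and handed the job in at about 19 s of the 61 s allowed; the hand-in reports no verdict.

- **Probe:** I lifted the middle-sized probe from its holder. The jaws read 21.6 mm on the 22 mm handle.
- **Studs:** I touched the wide stud at up to 13 N, then the narrow one at about 12 N. Contact came at the expected 36 mm height.
- **Cover:** I swung it down with the tip. It snapped at about 17 N.

**Last checks before hand-in:** the tip was pushing steadily at 17.4 N with the grip holding. The last picture showed the cover flat and shut, the tip on the press square and only the probe on the cover.

**One check disagreed:** the reported tool height was about 40 mm below the fingertips seen in the scene picture, whether the fingers were open or closing. I did not find out why. I took the height from the known resting height of the probe in the holder instead. The stud contacts and the height of the shut cover then matched to about 1 mm.

**Not verified:** I did not measure the bystanders again at the end. I saw no contact with any of them. I could not read the state after hand-in.

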